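# Turn the stamp carousel to bring the date stamp round to the ink pad

### The job

The next visitor's slip needs a date: with one fingertip pushing on its arms or hanging stamps, gently turn the stamp carousel until the date stamp (the one with the straight crossbar handle and the wide steel frame) points straight at the ink pad, and leave it at rest there. Push only: do not pinch, lift or carry anything. The carousel's foot stays where it stands, and the ink pad, the loose stamp and everything else on the desk are left alone.

Things in the scene. Friction and masses are not known exactly. Their poses are not given: they have to be found in the camera images.
- carousel: Foot and post of a rotary rubber-stamp rack, loose on the desk, about 1.3 kg: round dark steel foot, 130 mm diameter, a thin upright post, a small black knob on top of it (23 mm diameter, top 182 mm above the desk). These do not turn; the wheel on the post does. Origin: centre of the foot's underside, on the wheel's axis; z up.
- hub (a point): Centre of the wheel's hub (34 mm diameter), on its axis, 140 mm above the desk, at the mid-height of six flat level steel arms 60 degrees apart. Arms: 5 mm thick, 12 mm wide, each ending in a two-tined fork (26 mm wide) centred 90 mm from the axis, tips at 103 mm. The point turns with the wheel; its x axis points along the date stamp's arm.
- date_stamp (a point): Middle of the fork that holds the date stamp: 90 mm from the axis, 140 mm above the desk. The date stamp has a straight wooden crossbar handle, square to its arm (44 mm long, 17 mm thick, 152 to 172 mm above the desk), and below the fork a steel frame with number bands, 64 mm wide, down to 74 mm above the desk.
- empty_fork (a point): Middle of the one empty fork, at the same radius and height, 240 degrees anticlockwise (from above) of the date stamp. The other four forks, at 60, 120, 180 and 300 degrees, hold wooden stamps with round knobs: 27 mm diameter, tops 167 mm above the desk, 12 mm necks, blocks up to 50 mm wide hanging to 85 mm above the desk. All stamps sit firmly and turn with the wheel.
- wheel (a joint): Turn of the wheel on its post, rad, growing anticlockwise seen from above; no stops, no spring; a light drag (about 0.5 N at the forks) keeps it where it is left. At 0 the date stamp is on the far side of the post from the ink pad, as placed at the start.
- ink_pad: Open ink pad, loose on the desk: black tray 62 x 96 mm, 16 mm high, with grey felt; its empty lid, same size, 10 mm high, is folded out flat on the side away from the carousel. Origin: centre of the underside of the tray with the felt. x axis points at the carousel's axis (within 2 degrees), 150 to 170 mm away; y along its long side; z up.
- loose_stamp: A wooden knob-handled stamp standing on the desk near the ink pad, 82 mm high, block 20 x 50 mm, origin at its underside. To be left alone.
- slips: Pad of paper visitor slips lying near the ink pad, 105 x 148 x 10 mm, origin at its underside. To be left alone.
- tumbler: Glass tumbler, 72 mm diameter, 90 mm high, origin at its underside. To be left alone.
- phone: Black phone lying flat, 73 x 150 x 8 mm, origin at its underside. To be left alone.
- drink_can: Drink can, 66 mm diameter, 122 mm high, origin at its underside. To be left alone.
- tonic: Small brown bottle, 44 mm diameter, 135 mm high, origin at its underside. To be left alone.
- radio: Walkie-talkie standing in its charger, 85 x 75 mm, 225 mm high to the aerial's tip, origin at its underside. To be left alone.
- remote: White remote control lying flat, 60 x 165 x 22 mm, origin at its underside. To be left alone.
Things that resemble listed ones, but are neither listed nor needed, are in the scene too. Leave any purple or turquoise look-alike of the ink_pad alone.

How it is judged:
At the end, for the whole second after the job is handed in: The date stamp stands between the carousel's post and the ink pad, its fork within 18 mm (about 11 degrees) of the line from the ink pad's felt to the post, the wheel at rest, the carousel upright with its foot within 20 mm and the ink pad within 15 mm of where they began (y of date_stamp in the frame of ink_pad between -0.018 and 0.018 m and x of date_stamp in the frame of ink_pad between 0.03 and 0.115 m and velocity of joint wheel between -0.05 and 0.05 rad/s and angle between carousel's own z axis and vertical below 0.05 rad and distance of carousel from where it was at the start of the episode below 0.02 m and distance of ink_pad from where it was at the start of the episode below 0.015 m); the robot touches nothing.
It fails at once if the carousel is lifted, tipped or shifted more than 20 mm (height (world z) of carousel above 0.008 m or angle between carousel's own z axis and vertical above 0.12 rad or distance of carousel from where it was at the start of the episode above 0.02 m).
It fails at once if the carousel is pinched or pushed roughly (over 15 N from the fingers) (contact force between the fingers and carousel above 15 N).
It fails at once if the wheel is flung round (faster than 4 rad/s) (velocity of joint wheel above 4 rad/s or velocity of joint wheel below -4 rad/s).
It fails at once if the ink pad is shifted more than 15 mm or lifted (distance of ink_pad from where it was at the start of the episode above 0.015 m).
It fails at once if another thing on the desk is shifted more than 20 mm, lifted or knocked over (distance of any of loose_stamp, slips, tumbler, phone, drink_can, tonic, radio, remote from where it was at the start of the episode above 0.02 m or angle between any of loose_stamp, slips, tumbler, phone, drink_can, tonic, radio, remote's own z axis and vertical above 0.3 rad).
It also fails if it takes over 45 s, if anything falls off the work surface, if the arm or the gripper's body presses on something with over 40 N, if the wrist force passes 120 N, or if a joint passes its speed limit or range.

### The arm

A 6-joint arm with a two-finger parallel gripper is mounted at the origin on the work surface. World frame = base frame: x ahead of the robot, y to its left, z up, the work surface at z = 0. Lengths are in m, angles in rad, forces in N, time in s.
With the tool pointing down it reaches from about 0.3 to 0.825 m from the base axis. Payload 5.4 kg.
Tool frame: the origin (TCP) lies at the very end of the fingers, on their centre line; the grasp point (between the pads) lies 19 mm behind it; z points along the fingers, y is the line along which they close (so a half turn about z gives the same grasp; the last joint's range is limited). The gripper opens to 92 mm and grips with 3 to 60 N. Pads are 20 mm wide; open, the fingers measure 128 mm over their backs; the gripper's body (75 mm by 189 mm) begins 69 mm behind the grasp point.
Start: joints at [-0.21, 0.158, 1.597, -0, 1.386, -0.21], TCP at [0.575, -0, 0.215] pointing down, gripper open.
Joint ranges: [-2.91, 2.91], [-0.94, 2.29], [0.18, 2.7], [-1.29, 4.43], [0.17, 2.64], [-3, 3]. Speed limits (rad/s): [2.57, 2.57, 3.14, 3.14, 3.14, 3.14].

### API

Orientations are given as a rotation vector (axis times angle).
In Python, from workcell import bot gives the robot as it stands. Calls block until the motion is done:
- bot.goto(position, orientation): joint-space move of the TCP to a pose.
- bot.line_to(position, rot=None, max_speed=0.15): straight line of the TCP; rot=None keeps the orientation; max_speed is the mean speed in m/s.
- bot.set_joints(angles): joint-space move.
- bot.set_gripper(opening, newtons=None): opening from 0.0 (shut) to 1.0 (fully open); newtons is the grip in N (None keeps the last); returns when the fingers have stopped.
- bot.hold(seconds).
- bot.inverse_kinematics(position, orientation): joint angles nearest the present ones, or None.
- bot.read_camera(name): name is "scene" or "side" or "wrist"; returns a dict with "pixels" (480x640x3 uint8, blue, green, red), "fx", "fy", "cx", "cy" (pixels), "k1" (the pictures are not rectified: a ray, as slopes to the right and down, at radius r is drawn at 1 + k1 r^2 times it, then the intrinsics apply), "R" (3x3) and "t" (3): a world point X has camera coordinates R X + t. Camera axes: x right, y down, z forward; pixel columns grow to the right and rows downward; lengths in m; the calibration is good to about 2 mm. A picture is of the moment at which its call begins. There is no depth.
A pose or a line that the arm cannot do raises bot.MotionError and nothing moves.
- bot.job_done(): hands the job in; it is judged then, once.
Readings, each from a call of its own:
- bot.current_clock(): time.
- bot.current_joints(): joint angles.
- bot.current_joint_vel(): joint speeds.
- bot.current_effort(): joint torques, N m.
- bot.current_ee_pos(): TCP position.
- bot.current_tool_rot(): TCP orientation.
- bot.current_contact_force(): force on the tool from outside, world axes, zero at the start.
- bot.current_ft_torque(): the same for the moment, N m.
- bot.current_opening(): opening from 0.0 (shut) to 1.0 (fully open).
- bot.current_grip_force(): force on a finger pad.
Only numpy, scipy, OpenCV 4.12 (cv2) and the standard library are available. Lean on these libraries where they do the work, as an engineer would, in place of code of your own. Each camera call takes 0.05 s, during which the arm holds its last target. There are 200 camera calls.

## Working session

There is one attempt and no reset: what is moved stays moved. The work goes in short steps, each a Python script; the robot and the scene stay as the last script left them, time stands still between calls to the robot, and variables do not carry over. Pictures are saved under pics/ and viewed, at most 10 in all, crops included, and the job is handed in when it is done.

```bash
mkdir -p pics; ls; cat > h.py <<'E'
import numpy as np, cv2
from workcell import bot
def snap(n,f):
    c=bot.read_camera(n); cv2.imwrite(f"pics/{f}.png",c["pixels"]); np.savez(f"pics/{f}.npz",**c); return c
def KD(c): return np.array([[c["fx"],0,c["cx"]],[0,c["fy"],c["cy"]],[0,0,1.]]),np.array([float(c["k1"]),0,0,0])
def px2w(c,uv,z):
    K,D=KD(c); p=cv2.undistortPoints(np.array([[uv]],float),K,D)[0,0]
    R=np.array(c["R"]);t=np.array(c["t"]);d=R.T@np.array([p[0],p[1],1]);o=-R.T@t
    return o+d*(z-o[2])/d[2]
def w2px(c,P):
    K,D=KD(c); return cv2.projectPoints(np.array(P,float).reshape(-1,1,3),cv2.Rodrigues(np.array(c["R"]))[0],np.array(c["t"]).astype(float),K,D)[0][:,0]
E
python3 - <<'E'
from h import *
for n in["scene","side"]:
    c=snap(n,n+"0"); print(n,-c["R"].T@c["t"],c["R"][2])
E
```

```text
pics
scene [1.34652249 0.5716245  1.22656457] [-0.52599112 -0.40296881 -0.74896561]
side [ 0.19271417 -0.97669213  0.97538711] [ 0.25529133  0.71706096 -0.6485753 ]
```

View pics/scene0.png

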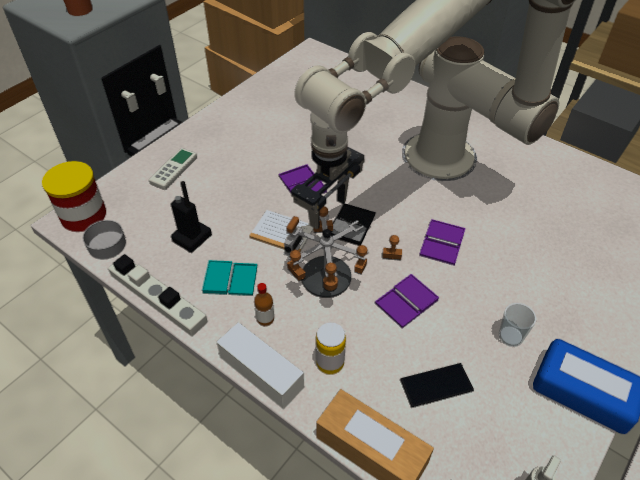

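View pics/side0.png

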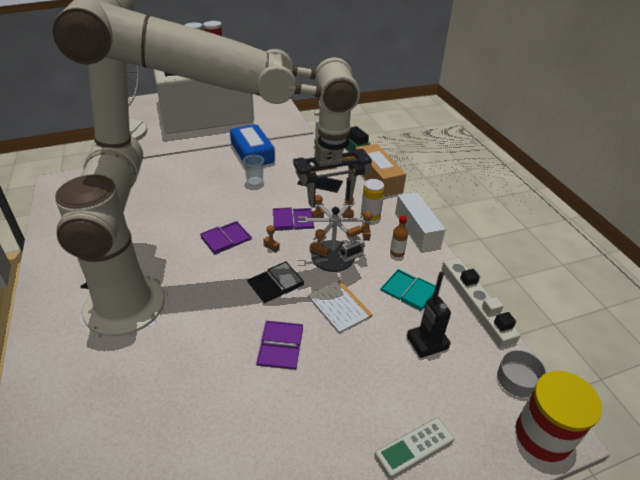

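The side view shows the black ink pad near (278,281), left of the carousel at (335,235). The gripper hides part of the carousel in the scene view, so I'll raise the arm and take new pictures.

```bash
python3 - <<'E'
from h import *
p=bot.current_ee_pos(); r=bot.current_tool_rot(); print(r)
bot.line_to([p[0]-.05,p[1],.33],max_speed=.25)
bot.goto([.40,.25,.36],r)
bot.set_gripper(0.0)
print(bot.current_clock())
for n,(u,v) in {"scene":(330,235),"side":(320,250)}.items():
    c=snap(n,n+"1"); x0,y0=u-100,v-75
    cv2.imwrite(f"pics/{n}1c.png",cv2.resize(c["pixels"][y0:y0+150,x0:x0+200],None,fx=4,fy=4,interpolation=cv2.INTER_CUBIC))
E
```

```text
[-2.22045839e+00 -2.22043329e+00  1.45360233e-03]
3.1833
```

View pics/scene1c.png

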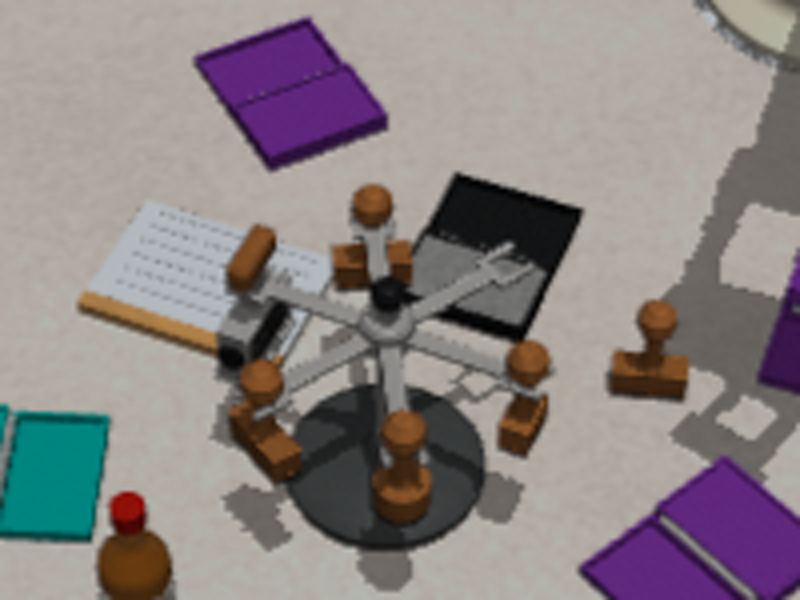

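View pics/side1c.png

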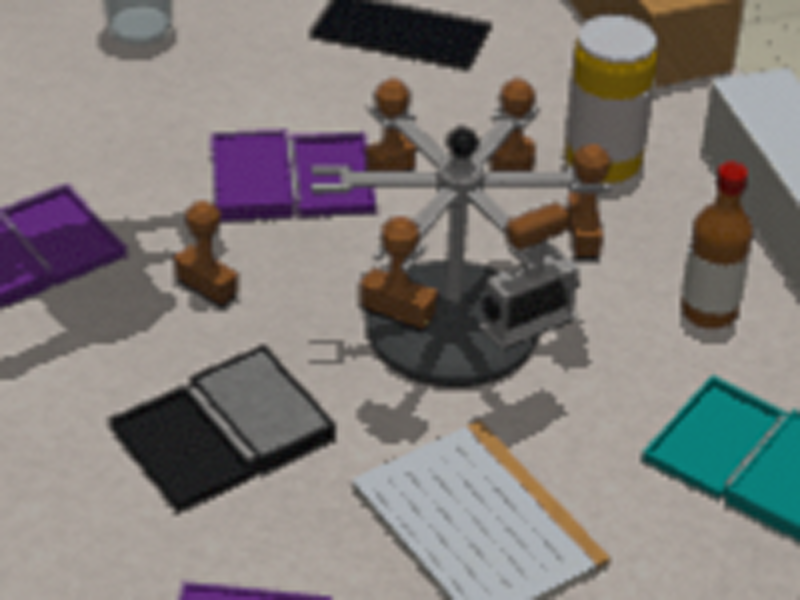

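```bash
cat >> h.py <<'E'
def ld(f): return dict(np.load(f"pics/{f}.npz"))
E
python3 - <<'E'
from h import *
S,C=ld("side1"),ld("scene1")
f=lambda c,o,u,z:px2w(c,(o[0]+(u[0]-1.5)/4,o[1]+(u[1]-1.5)/4),z).round(4)[:2]
s=lambda u,z:f(S,(220,175),u,z); k=lambda u,z:f(C,(230,160),u,z)
print("knob",s((462,142),.172),k((387,294),.172))
print("foot",s((450,322),.005),k((386,465),.005))
print("fork",s((330,179),.14),k((510,265),.14))
print("bar",s((538,226),.162),k((251,258),.162))
print("stampknobs",[(s(a,.155),k(b,.155)) for a,b in [((402,237),(373,205)),((393,98),(528,362)),((518,98),(404,436)),((592,163),(262,383))]])
print("felt side",[s(u,.016) for u in [(265,347),(333,432),(262,470),(192,383)]])
print("lid outer side",[s(u,.01) for u in [(110,424),(180,510)]])
print("tray scene",k((545,265),.016),k((520,330),.016), "lid",k((458,175),.01),k((582,210),.01))
print("loose",s((205,215),.072),k((657,320),.072), "slips",[s(u,.01) for u in [(475,425),(605,558),(353,485)]],"tonic",s((733,178),.13))
E
```

```text
knob [0.5964 0.0144] [0.5973 0.0143]
foot [0.5959 0.0158] [0.5956 0.0145]
fork [0.5102 0.0403] [0.5093 0.0426]
bar [ 0.6178 -0.0736] [ 0.6175 -0.0733]
stampknobs [(array([ 0.5315, -0.0504]), array([ 0.532 , -0.0462])), (array([0.5755, 0.0988]), array([0.5768, 0.1025])), (array([0.6616, 0.0732]), array([0.6651, 0.0784])), (array([ 0.6828, -0.013 ]), array([ 0.6845, -0.0101]))]
felt side [array([0.4552, 0.0183]), array([ 0.4765, -0.0774]), array([ 0.4204, -0.0975]), array([ 0.3961, -0.0024])]
lid outer side [array([ 0.3333, -0.0192]), array([ 0.3603, -0.1109])]
tray scene [0.399  0.0011] [0.4574 0.0214] lid [ 0.3613 -0.1   ] [ 0.3355 -0.0111]
loose [0.4362 0.1088] [0.4378 0.1112] slips [array([ 0.5743, -0.0944]), array([ 0.6128, -0.2333]), array([ 0.4763, -0.1232])] tonic [ 0.7871 -0.0284]
```

Measurements agree between the cameras: 
- The axis is at (0.5965, 0.0145).
- The pad centre is at (0.437, -0.040), 168 mm away, in direction 198.8°.
- The date stamp is at 283.4° and the empty fork at 162.7°.

So I need to turn the wheel about 84.6° clockwise, by pushing the empty-fork arm with the closed fingertip.

```bash
cat >> h.py <<'E'
AX=np.array([.5965,.0145]); r=.062
def pose(a,z=.130):
    t=np.radians(a); y=np.array([-np.cos(t),-np.sin(t),0]); zz=np.array([0,0,-1.])
    R=np.c_[np.cross(y,zz),y,zz]
    return np.r_[AX-r*y[:2],z], cv2.Rodrigues(R)[0].ravel()
E
python3 - <<'E'
from h import *
for a in(193,150,94): print(bot.inverse_kinematics(*pose(a)))
bot.goto(*pose(193,.28)); bot.hold(.2)
f0=np.array(bot.current_contact_force())
p,q=pose(193); bot.line_to(p,q,max_speed=.1); print("in",bot.current_contact_force()-f0)
F=[]
for a in np.arange(189,125,-4):
    p,q=pose(a); bot.line_to(p,q,max_speed=.04)
    f=bot.current_contact_force()-f0; F.append((a,f.round(1).tolist()))
    if np.linalg.norm(f[:2])>6: print("STOP");break
print(F,bot.current_clock())
c=snap("scene","scene2")
cv2.imwrite("pics/scene2c.png",cv2.resize(c["pixels"][160:310,230:430],None,fx=4,fy=4,interpolation=cv2.INTER_CUBIC))
E
```

```text
[-2.24533047e-01  1.39658836e-01  1.79187374e+00 -4.44089210e-16
  1.21006008e+00 -4.51425850e-01]
[-0.13830639  0.1612568   1.76761416  0.          1.21272169  0.38529238]
[-7.39641017e-02  2.89996543e-01  1.61535761e+00 -4.44089210e-16
  1.23623850e+00  1.42701905e+00]
in [-0.73065826 -0.35333838  0.25378993]
[(np.int64(189), [-0.5, -0.2, -0.1]), (np.int64(185), [-0.0, -0.9, 0.9]), (np.int64(181), [-0.1, -0.3, 1.0]), (np.int64(177), [-0.3, -1.4, 0.1]), (np.int64(173), [0.3, -0.9, 1.0]), (np.int64(169), [-0.1, -1.3, 0.7]), (np.int64(165), [-0.2, -0.9, 0.6]), (np.int64(161), [-0.1, -0.4, 0.8]), (np.int64(157), [-0.7, -0.9, 0.3]), (np.int64(153), [-0.8, 0.0, 0.8]), (np.int64(149), [-0.2, 0.3, 0.1]), (np.int64(145), [0.3, -0.6, -0.5]), (np.int64(141), [-0.1, -0.8, 0.0]), (np.int64(137), [0.1, -1.3, -0.6]), (np.int64(133), [0.6, -1.0, 0.5]), (np.int64(129), [-0.2, -1.1, -0.4])] 10.4
```

View pics/scene2c.png

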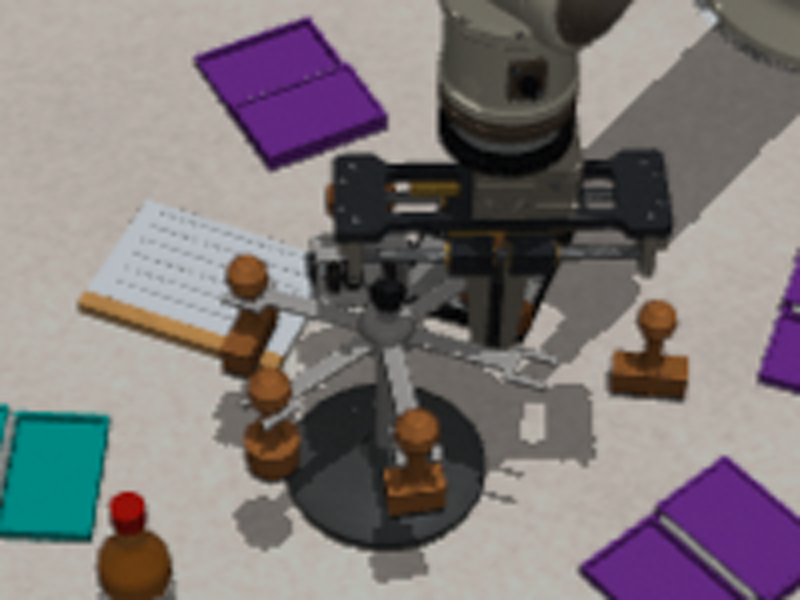

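The wheel follows the push: the empty fork is now at about (515,367) in the crop and the foot hasn't moved. I'll continue to the target, back off, lift clear and check.

```bash
python3 - <<'E'
from h import *
print("fork now",px2w(ld("scene2"),(230+513/4,160+366/4),.14)[:2])
for a in [125,121,117,113,109,105,101,97,94]:
    p,q=pose(a); bot.line_to(p,q,max_speed=.04)
p,q=pose(101); bot.line_to(p,q,max_speed=.04)
p,q=pose(101,.28); bot.line_to(p,q,max_speed=.15)
bot.goto([.40,.25,.36],q); print(bot.current_clock())
ims=[]
for n,(u,v) in {"scene":(330,235),"side":(320,250)}.items():
    c=snap(n,n+"3"); x0,y0=u-80,v-75
    ims.append(cv2.resize(c["pixels"][y0:y0+150,x0:x0+160],None,fx=2.5,fy=2.5,interpolation=cv2.INTER_CUBIC))
    R=lambda d,a,z:[AX[0]+d*np.cos(np.radians(a)),AX[1]+d*np.sin(np.radians(a)),z]
cv2.imwrite("pics/both3.png",np.hstack(ims))
E
```

```text
fork now [0.57439991 0.09209303]
15.3
```

View pics/both3.png

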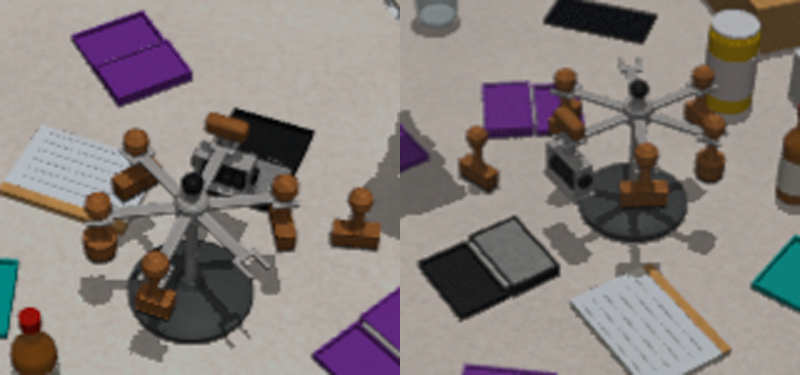

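The crossbar is at (228,127) in the scene half and (567,123) in the side half, next to the pad. I'll check the angle in numbers.

```bash
python3 - <<'E'
from h import *
for f,o,pts in [("scene3",(250,160),dict(bar=(228,127,.162),knob=(192,184,.172),fork=(257,261,.14))),("side3",(240,175),dict(bar=(167,123,.162),knob=(240,88,.172),fork=(229,67,.14)))]:
    c=ld(f)
    for n,(u,v,z) in pts.items():
        w=px2w(c,(o[0]+u/2.5,o[1]+v/2.5),z)[:2]; d=w-AX
        print(f,n,w.round(4),np.hypot(*d).round(4),(np.degrees(np.arctan2(d[1],d[0]))%360).round(1))
print(bot.current_joint_vel().round(3) if hasattr(bot.current_joint_vel(),'round') else '')
E
```

```text
scene3 bar [ 0.5094 -0.0067] 0.0896 193.7
scene3 knob [0.5979 0.016 ] 0.002 47.4
scene3 fork [0.614  0.1046] 0.0918 79.0
side3 bar [ 0.5076 -0.0099] 0.0922 195.4
side3 knob [0.5985 0.0134] 0.0023 331.9
side3 fork [0.6164 0.0945] 0.0825 76.0
[-0.001 -0.    -0.002  0.002  0.002  0.002]
```

The fork is about 7 mm off the pad line, against a limit of 18 mm. x is about 78 mm, nothing else moved and the arm is clear.

```bash
python3 -c "
from workcell import bot
print(bot.job_done())"
```

```text
the job is handed in; nothing more can be done
None
```

I turned the carousel about 88° clockwise with the closed fingertips, so the date stamp now points at the ink pad, about 7 mm off the line (limit 18 mm); the job is handed in, but no verdict was returned.

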